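Log the pressing and crack the mould plunger

TASK

Log this pressing on the green stroke counter: swing its red lever all the way to its stop, then let go so that it springs back. Then take the wooden handle of the press-mould plunger and draw it gently out of the leaning guide, straight along the bore so it does not bind, until its yellow band has just come clear of the guide's mouth (about 50 mm of draw; do not pull it right out). Finish holding the plunger still there in the gripper, and leave the other things on the bench where they are.

Things in the scene. Friction and masses are not known exactly. Their poses are not given: they have to be found in the camera images.
- mould: Blue base plate 170 x 100 x 12 mm of the press mould, bolted to the bench, with two blue cheek plates that carry the dark steel guide block. Origin: centre of the plate's underside, z up. Its front (-x of its own) is turned roughly to the robot; the guide leans 20 degrees from vertical towards this front.
- guide: Fixed dark steel guide block, 60 x 60 mm in section and 100 mm long, on the mould. Its z axis is the bore's axis, pointing out of the mouth: up, and leaning 20 degrees from vertical towards the mould's front (so the robot's side); y is level. Origin: centre of its lower end face. Through bore 21.5 mm wide for the 20 mm rod.
- rim (a point): Centre of the bore's mouth on the guide's upper face, 100 mm along the guide's z from its origin; same axes as the guide.
- plunger: Loose plunger, 0.28 to 0.56 kg, seated in the guide at the start with the guide's axes. Origin: centre of the underside of its brass collar (34 mm wide, 10 mm thick), which rests on the guide's mouth when home; z along the rod, up through the handle. Steel rod 20 mm thick reaches 95 mm below the origin. Only its weight and rubbing in the bore hold it back; let go, it slides home.
- plunger_handle (a point): Middle of the plunger's wooden handle, on its axis 45 mm above its origin; same axes. The handle runs from 10 to 70 mm above the origin, 40 mm along x and 26 mm along y (grip across y, level at the start).
- plunger_band (a point): Lower edge of the 12 mm wide yellow band on the plunger's rod, 44 mm below the plunger's origin, on its axis; hidden in the bore until drawn, and clear of the mouth once the plunger is drawn 44 mm.
- counter: Green stroke counter bolted to the bench: housing 100 x 80 mm, 45 mm high, on a 130 x 100 x 6 mm dark foot, black window with four white wheels on top towards its rear. Origin on the bench under the lever's pivot, z up; front is -x of its own, turned roughly to the robot.
- lever_pivot (a point): Pivot of the lever (vertical axis), on top of the housing 48 mm above the bench; axes of the counter.
- lever_post (a point): Middle of the red upright post at the lever's end (12 mm thick, 36 mm tall, from 48 to 84 mm above the bench; this point is at 70 mm), 70 mm from the pivot. The steel lever arm, 8 mm thick, runs from pivot to post with its top 56 mm above the bench. The post stands beyond the housing's front edge, nothing beside it.
- advance (a joint): Angle of the counter's lever, 0 at rest to 1.2 rad at the stop. At 0 the arm points 0.6 rad to the -y side of the counter's front (-x); it turns clockwise seen from above, the post sweeping towards the counter's +y side, to 0.6 rad past the front. A spring pulls it back, about 1.2 N at the post at rest and 2.9 N at the stop.
- torch: Yellow hand-torch cylinder lying on its black foot at the left of the bench, 72 mm thick, about 340 mm long. Leave alone.
- paperweight: Green glass paperweight, 68 mm wide, 43 mm high. Leave alone.
- spare_plunger: A second, identical plunger lying flat at the right of the bench. Leave alone.
- paddle: Black pad on a steel stem with a wooden handle, about 265 mm long, lying at the right. Leave alone.
- tweezers: Aluminium tweezers 150 mm long, lying flat. Leave alone.
Mind the look-alikes: they are no part of the job. Leave any blue or purple look-alike of the plunger alone.

How it is judged:
By the outcome, as a careful person would: the job done as asked, in the order asked, and still so for the second after the job is handed in, while the arm keeps its last pose, push and grip.
It also fails if it takes over 48 s, if anything falls off the work surface, if the arm or the gripper's body presses on something with over 40 N, if the wrist force passes 120 N, or if a joint passes its speed limit or range.

ROBOT

A 6-joint arm with a two-finger parallel gripper is mounted at the origin on the work surface. World frame = base frame: x ahead of the robot, y to its left, z up, the work surface at z = 0. Lengths are in m, angles in rad, forces in N, time in s.
With the tool pointing down it reaches from about 0.275 to 0.75 m from the base axis. Payload 10.2 kg.
Tool frame: the origin (TCP) lies midway between the tips of the shut fingers; the grasp point (between the pads) lies 19 mm behind it; z points along the fingers, y is the direction in which the jaws open and shut (so a half turn about z gives the same grasp; the last joint's range is limited). The gripper opens to 85 mm and grips with 20 to 120 N. Pads are 22 mm wide; open, the fingers measure 114 mm over their backs; the gripper's body (76 mm by 85 mm) begins 54 mm behind the grasp point. The pads swing forward as they close: fully open they stand 13 mm farther back than shut.
Start: joints at [0.918, 0.313, 1.498, -0, 1.331, -0.223], TCP at [0.219, 0.477, 0.231] pointing down, gripper open.
Joint ranges: [-2.94, 2.94], [-0.97, 2.17], [0.19, 2.56], [-1.23, 4.37], [0.02, 3.11], [-2.88, 2.88]. Speed limits (rad/s): [2.39, 2.39, 3.01, 3.14, 3.14, 3.14].

INTERFACE

Orientations are given as a unit quaternion [w, x, y, z].
In Python, from bench import env gives the robot as it stands.
- The arm moves only by the tool apply_moves, never from a script. Its argument "deltas" is one flat list of numbers, 5 for each row, row after row: the shift along the tool's x, y, z in mm, then the turn about the tool's z in degrees, then the opening, from 0 (shut) to 1 (fully open). In form: [tx, ty, tz, twist, claw, tx, ty, tz, twist, claw, ...]. A call has 1 to 10 rows; each row is the pose to reach, as a shift and turn from the pose commanded when the call began, along the tool's axes at that moment; what a row does not reach only later rows make up. A row lasts 1/12 s, in which the tool goes at most 41.7 mm and 7.16 degrees, less where a joint would pass 70% of its speed; a pose out of reach is approached as far as the arm can. A call with a gripper value outside its range is refused whole. The fingers move at their own pace and stop on an object; "grip_force" is the grip in N (left out, the last holds). Time passes only in rows, so rows that repeat a pose let the fingers close. It gives the time, the measured TCP pose, the force and the opening at its end, in the units of the state.
- env.observe(): the state, without advancing time (a new reading comes with each control period).
- env.read_camera(name): name is "scene" or "top" or "wrist"; returns the picture (400x640x3 uint8, red, green, blue); there is no depth.
- env.camera_model(name): a dict with "K" (3x3 intrinsics, pixels), "k1" (the pictures are not rectified: a ray, as slopes to the right and down, at radius r is drawn at 1 + k1 r^2 times it, then the intrinsics apply), "rvec" (rotation vector, rad) and "tvec" (3), from world to camera coordinates, as OpenCV has them; the wrist camera has in their place "mount" (4x4, takes a point from camera to tool coordinates, whose origin is the TCP and whose axes are the flange's). Camera axes: x right, y down, z forward; pixel columns grow to the right and rows downward; lengths in m; the calibration is good to about 2 mm. A picture is of the moment at which its call begins: read the wrist's pose just before it. camera_model takes no time and is no camera call.
- env.sign_off(): hands the job in, once; it reports no verdict.
The state is a dict: "t": time; "q": joint angles; "dq": joint speeds; "effort": joint torques, N m; "tool_pos": TCP position; "tcp_rot": TCP orientation; "wrist_force": force on the tool from outside, world axes, zero at the start; "torque": the same for the moment, N m; "finger_gap": opening from 0.0 (shut) to 1.0 (fully open).
Only numpy, scipy, OpenCV 4.12 (cv2) and the standard library are available. Lean on these libraries where they do the work, as an engineer would, in place of code of your own. Each camera call takes 0.05 s, during which the arm holds its last target.

## Working session

There is one attempt and no reset: what is moved stays moved. The work goes in short steps, Python scripts to look and compute and a tool call to move; the robot and the scene stay as the last step left them, time stands still between calls to the robot, and variables do not carry over. Pictures are saved under pics/ and viewed, and the job is handed in when it is done.

Besides the shell and the picture viewer there is one more tool, called after "Request:" as name(argument=value, ...) on one line, values as JSON. apply_moves: Moves the arm, as the interface text tells. Its arguments: {"type":"object","properties":{"deltas":{"type":"array","items":{"type":"number"}},"grip_force":{"type":"number"}},"required":["deltas"]}

```bash
mkdir -p pics; ls
python3 - <<'E'
from bench import env
import cv2,numpy as np
s=env.observe();print(s)
for n in ["scene","top","wrist"]:
    im=env.read_camera(n);cv2.imwrite(f"pics/{n}0.png",im[:,:,::-1]);print(n,env.camera_model(n))
E
```

```text
pics
{'t': 0.0, 'q': array([ 9.17566941e-01,  3.13445035e-01,  1.49842072e+00,  2.55535275e-05,
        1.33099858e+00, -2.23428801e-01]), 'dq': array([ 0.00025444,  0.00165777, -0.00041248, -0.00035493,  0.00026283,
        0.00128999]), 'effort': array([ 4.46493232e-04, -4.12246513e+01, -2.59756690e+01, -8.01093421e-06,
        3.83306309e-03,  1.75899231e-05]), 'tool_pos': array([0.21862561, 0.47703908, 0.23074377]), 'tcp_rot': array([-2.81105499e-04,  2.13252945e-01,  9.76996815e-01, -5.70465764e-04]), 'wrist_force': array([ 1.02840158, -1.02062105,  1.58149828]), 'torque': array([-0.0101184 ,  0.04825379, -0.04278516]), 'finger_gap': 1.0026065901964625}
scene {'K': array([[404.56896684,   0.        , 316.64769731],
       [  0.        , 404.56896684, 202.51219583],
       [  0.        ,   0.        ,   1.        ]]), 'k1': -0.06805643654568272, 'rvec': array([ 1.3855319 ,  2.04853161, -0.94431069]), 'tvec': array([ 0.12281959, -0.18576124,  1.5623628 ])}
top {'K': array([[374.72170198,   0.        , 315.89143099],
       [  0.        , 374.72170198, 197.86784105],
       [  0.        ,   0.        ,   1.        ]]), 'k1': -0.06943481878345359, 'rvec': array([ 2.19846634, -2.19786779,  0.06148408]), 'tvec': array([0.02853753, 0.4422315 , 1.42642881])}
wrist {'K': array([[339.92491897,   0.        , 316.01905809],
       [  0.        , 339.92491897, 197.62379903],
       [  0.        ,   0.        ,   1.        ]]), 'k1': -0.06790036815094973, 'mount': array([[-6.44672857e-04, -9.60984632e-01, -2.76601014e-01,
         7.01793590e-02],
       [ 9.99999327e-01, -3.52692985e-04, -1.10534621e-03,
         2.56996888e-04],
       [ 9.64665487e-04, -2.76601541e-01,  9.60984213e-01,
        -1.41956025e-01],
       [ 0.00000000e+00,  0.00000000e+00,  0.00000000e+00,
         1.00000000e+00]])}
```

View pics/scene0.png

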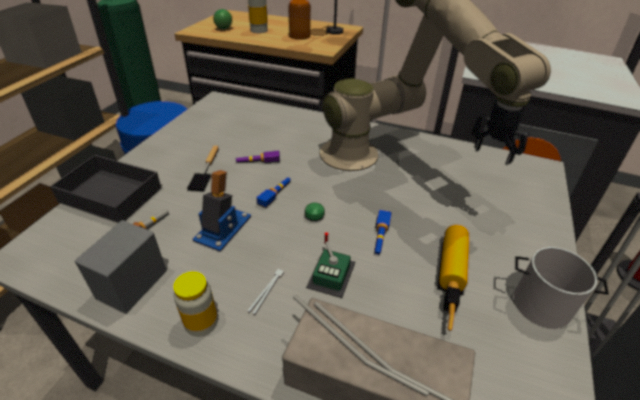

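View pics/top0.png

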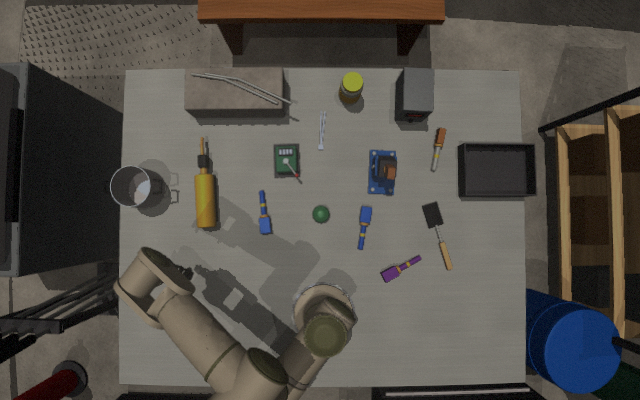

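View pics/wrist0.png

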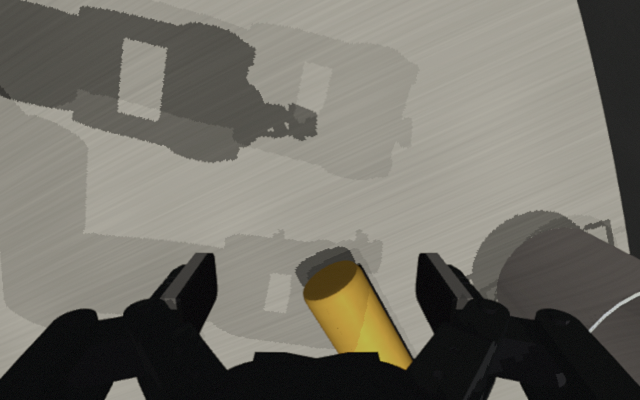

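```bash
cat > h.py <<'E'
import numpy as np,cv2
from bench import env
from scipy.spatial.transform import Rotation as R
def proj(n,P,state=None):
    m=env.camera_model(n);P=np.atleast_2d(np.array(P,float))
    if 'mount' in m:
        s=state or env.observe();q=s['tcp_rot'];Rt=R.from_quat([q[1],q[2],q[3],q[0]]).as_matrix()
        T=np.eye(4);T[:3,:3]=Rt;T[:3,3]=s['tool_pos'];W=np.linalg.inv(T@m['mount'])
        C=P@W[:3,:3].T+W[:3,3]
    else:
        C=P@R.from_rotvec(m['rvec']).as_matrix().T+m['tvec']
    u=C[:,:2]/C[:,2:];r2=(u**2).sum(1,keepdims=True);u=u*(1+m['k1']*r2)
    return u@m['K'][:2,:2].T+m['K'][:2,2]
def ray(n,px,state=None):
    m=env.camera_model(n)
    d=cv2.undistortPoints(np.array([[px]],float),m['K'],np.array([m['k1'],0,0,0,0.]))[0,0]
    d=np.array([d[0],d[1],1.])
    if 'mount' in m:
        s=state or env.observe();q=s['tcp_rot'];Rt=R.from_quat([q[1],q[2],q[3],q[0]]).as_matrix()
        T=np.eye(4);T[:3,:3]=Rt;T[:3,3]=s['tool_pos'];T=T@m['mount']
        return T[:3,3],T[:3,:3]@d
    Rm=R.from_rotvec(m['rvec']).as_matrix()
    return -Rm.T@m['tvec'],Rm.T@d
def onz(n,px,z,state=None):
    o,d=ray(n,px,state);return o+d*(z-o[2])/d[2]
def crop(src,dst,x0,y0,x1,y1,f):
    im=cv2.imread(src)[y0:y1,x0:x1];cv2.imwrite(dst,cv2.resize(im,None,fx=f,fy=f,interpolation=cv2.INTER_CUBIC))
E
python3 - <<'E'
from h import *
crop('pics/top0.png','pics/t_c.png',250,120,430,220,4)
crop('pics/scene0.png','pics/s_c.png',190,160,360,300,4)
E
```

```text
(no output)
```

View pics/t_c.png

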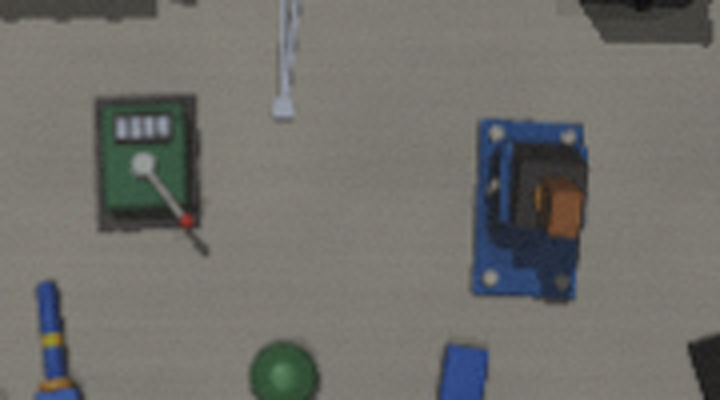

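View pics/s_c.png

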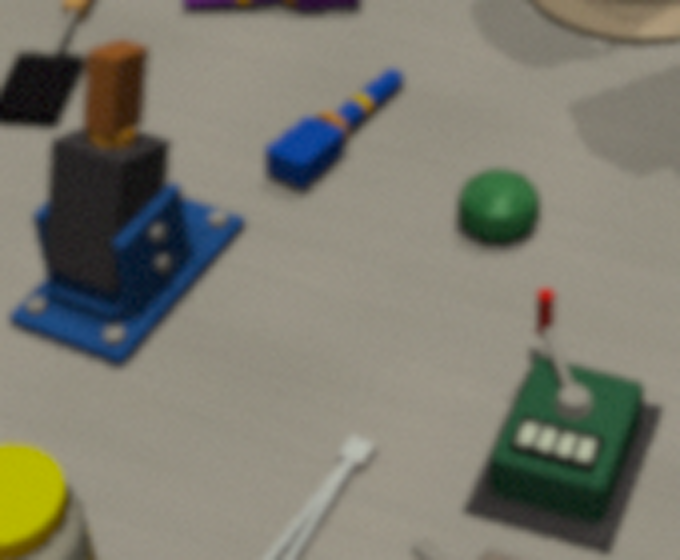

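Run:
```python
from h import *
f=lambda u,v,z:onz('top',(250+u/4-.375,120+v/4-.375),z).round(4)
g=lambda u,v,z:onz('scene',(190+u/4-.375,160+v/4-.375),z).round(4)
for p in [(481,119),(584,124),(575,302),(471,296)]: print('plate',f(*p,.012))
for p in [(96,96),(197,96),(200,228),(99,231)]: print('foot',f(*p,.006))
print('pivot',f(143,163,.058),g(575,398,.058)); print('post',f(187,219,.084),g(546,295,.084))
```

```text
plate [ 0.6303 -0.1804  0.012 ]
plate [ 0.6258 -0.2807  0.012 ]
plate [ 0.4529 -0.2697  0.012 ]
plate [ 0.4586 -0.1693  0.012 ]
foot [0.6535 0.1929 0.006 ]
foot [0.6534 0.0948 0.006 ]
foot [0.5246 0.0915 0.006 ]
foot [0.5217 0.189  0.006 ]
pivot [0.5799 0.1428 0.058 ] [0.5822 0.143  0.058 ]
post [0.5244 0.1004 0.084 ] [0.5235 0.0998 0.084 ]
```

Request:
apply_moves(deltas=[-375,-265,-30,-21,0,-375,-265,-30,-21,0,-375,-265,-30,-21,0,-375,-265,-30,-21,0,-375,-265,-30,-21,0,-375,-265,-30,-21,0,-375,-265,-30,-21,0,-375,-265,-30,-21,0,-375,-265,-30,-21,0,-375,-265,-30,-21,0], grip_force=30)

```text
t: 0.98
tool_pos: [0.4207, 0.1283, 0.2577]
tcp_rot: [0.0, 0.032, 0.999, 0.0]
wrist_force: [1.1, 1.0, -0.4]
finger_gap: -0.004
```

Run:
```python
from h import *
s=env.observe();im=env.read_camera('wrist');cv2.imwrite('pics/w1.png',im[:,:,::-1]);print(s['tool_pos'],s['tcp_rot'],env.observe()['tool_pos'])
import pickle;pickle.dump(s,open('w1.pkl','wb'))
```

```text
[0.42071239 0.12828054 0.25770217] [6.56214394e-05 3.17063227e-02 9.99497226e-01 2.44432456e-05] [0.42410393 0.12296435 0.257887  ]
```

View pics/w1.png

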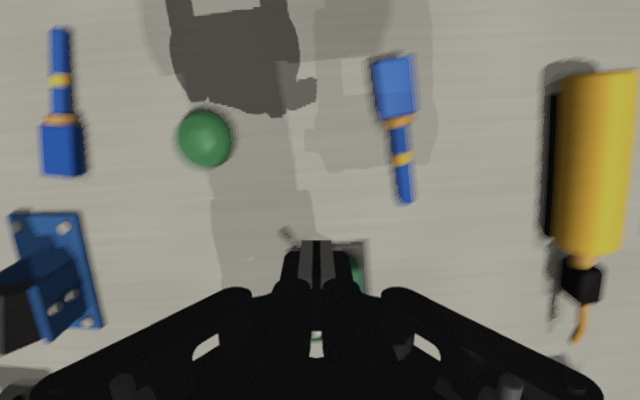

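Request:
apply_moves(deltas=[-97,-62,40,0,0,-97,-62,108,0,0,-97,-62,108,0,0,-97,-62,108,0,0,-97,-62,108,0,0,-97,-62,108,0,0,-97,-62,108,0,0])

```text
t: 1.62
tool_pos: [0.5131, 0.0626, 0.1502]
tcp_rot: [0.0, 0.032, 1.0, 0.0]
wrist_force: [0.1, -1.0, 0.2]
finger_gap: -0.001
```

Run:
```python
from h import *
s=env.observe();im=env.read_camera('wrist');cv2.imwrite('pics/w2.png',im[:,:,::-1]);print(s['tool_pos'],s['tcp_rot'],s['wrist_force'])
import pickle;pickle.dump(s,open('w2.pkl','wb'))
print(proj('wrist',[.524,.1,.084],s))
```

```text
[0.51310033 0.06261611 0.15024529] [3.20216752e-04 3.15579715e-02 9.99501871e-01 3.12952859e-05] [ 0.13759814 -0.95560347  0.22008376]
[[374.12608102 225.10537088]]
```

View pics/w2.png

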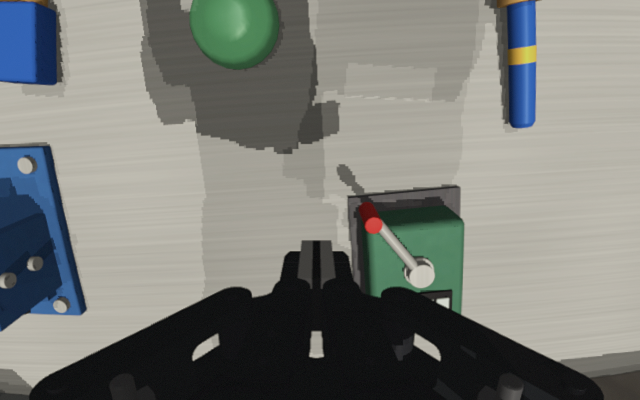

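Request:
apply_moves(deltas=[-5,-3,30,0,0,-5,-3,60,0,0,-5,-3,80,0,0,-5,-3,86,0,0,-5,-3,86,0,0,-5,-3,86,0,0])

```text
t: 2.17
tool_pos: [0.5186, 0.0593, 0.0653]
tcp_rot: [0.001, 0.031, 1.0, -0.0]
wrist_force: [1.1, -0.5, -0.2]
finger_gap: -0.005
```

Request:
apply_moves(deltas=[2,12,0,0,0,6,24,0,0,0,9,36,0,0,0,11,48,0,0,0,12,60,0,0,0,12,70,0,0,0,11,80,0,0,0,9,90,0,0,0,6,98,0,0,0,6,98,0,0,0])

```text
t: 3.0
tool_pos: [0.5188, 0.1585, 0.0636]
tcp_rot: [0.0, 0.031, 1.0, 0.0]
wrist_force: [-1.3, -2.3, 0.7]
finger_gap: -0.003
```

Run:
```python
from h import *
s=env.observe();im=env.read_camera('wrist');cv2.imwrite('pics/w3.png',im[:,:,::-1]);print(s['tool_pos'],s['tcp_rot'],s['wrist_force'])
t=env.read_camera('top');cv2.imwrite('pics/t3.png',t[:,:,::-1]);crop('pics/t3.png','pics/t3c.png',250,120,330,190,6)
print(proj('wrist',[[.5219,.1805,.084],[.581,.143,.058]],s))
```

```text
[0.51883405 0.15851222 0.06361861] [4.26693722e-04 3.10584401e-02 9.99517471e-01 1.27839582e-04] [-1.25805176 -2.31012377  0.68443077]
[[370.58481527 285.14113473]
 [294.26122096 360.68317997]]
```

View pics/w3.png

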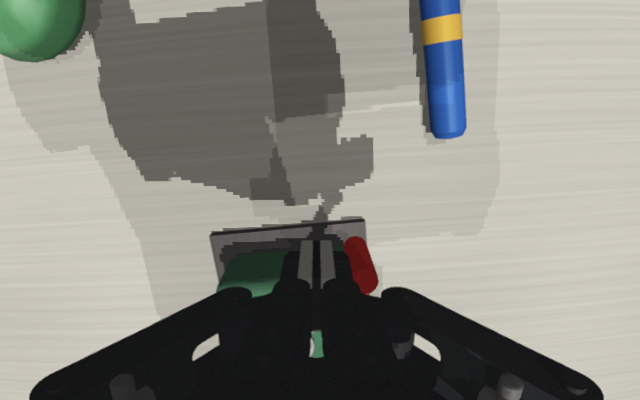

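View pics/t3c.png

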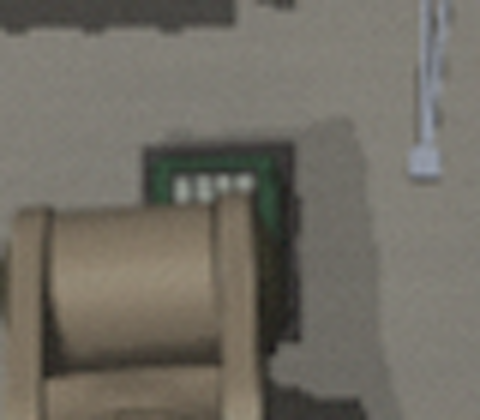

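Request:
apply_moves(deltas=[-1,2,0,0,0,-2,4,0,0,0,-3,6,0,0,0,-3,6,0,0,0,-3,6,0,0,0])

```text
t: 3.52
tool_pos: [0.5202, 0.1607, 0.0632]
tcp_rot: [-0.002, 0.032, 0.999, -0.002]
wrist_force: [-9.7, -16.6, 5.7]
finger_gap: 0.002
```

Run:
```python
from h import *
s=env.observe();im=env.read_camera('wrist');cv2.imwrite('pics/w4.png',im[:,:,::-1]);print(s['tool_pos'],s['wrist_force'])
im=env.read_camera('scene');cv2.imwrite('pics/s4.png',im[:,:,::-1])
crop('pics/s4.png','pics/s4c.png',290,210,370,290,6)
crop('pics/w4.png','pics/w4c.png',200,190,420,340,3)
for a in (-.465,-.515,-.565):
  p=np.array([.581-.07*np.cos(a),.143-.07*np.sin(a)]);print(a,[proj('wrist',[*p,z],s).round(0) for z in(.048,.084)],proj('scene',[*p,.084]))
```

```text
[0.5202059  0.16066916 0.06324066] [ -9.71865481 -16.60581055   5.72345934]
-0.465 [array([[343., 241.]]), array([[350., 276.]])] [[352.70273016 239.50681699]]
-0.515 [array([[350., 243.]]), array([[358., 279.]])] [[353.61278581 240.2183704 ]]
-0.565 [array([[356., 246.]]), array([[365., 283.]])] [[354.47852984 240.96123329]]
```

View pics/w4c.png

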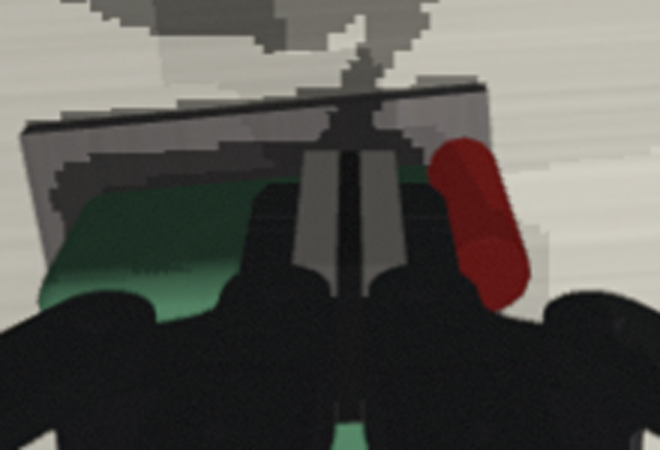

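View pics/s4c.png

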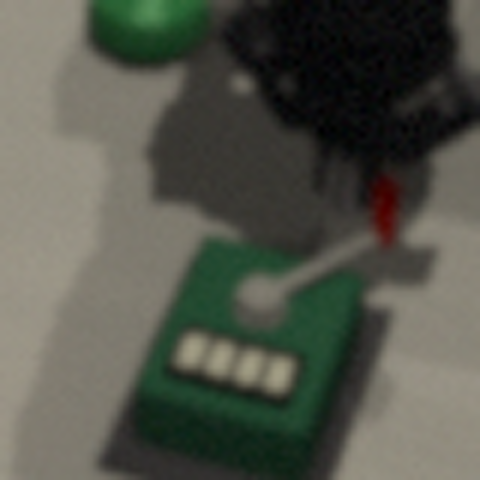

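Request:
apply_moves(deltas=[3,-8,0,0,0,5,-22,0,0,0,6,-38,0,0,0,6,-55,0,0,0,3,-72,0,0,0,0,-92,0,0,0,0,-115,0,0,0,0,-120,-20,0,0,0,-120,-60,0,0,0,-120,-100,0,0])

```text
t: 4.45
tool_pos: [0.5135, 0.0427, 0.1642]
tcp_rot: [-0.001, 0.033, 0.999, 0.0]
wrist_force: [1.5, 0.4, -0.0]
finger_gap: 0.003
```

Run:
```python
from h import *
s=env.observe();im=env.read_camera('wrist');cv2.imwrite('pics/w5.png',im[:,:,::-1]);print(s['tool_pos'],s['wrist_force'])
print(proj('wrist',[[.524,.1,.084],[.581,.143,.058]],s))
```

```text
[0.51349987 0.04266577 0.16422414] [ 1.47406714  0.40437755 -0.04444689]
[[399.41309145 215.75841949]
 [443.71210618 267.78180491]]
```

View pics/w5.png

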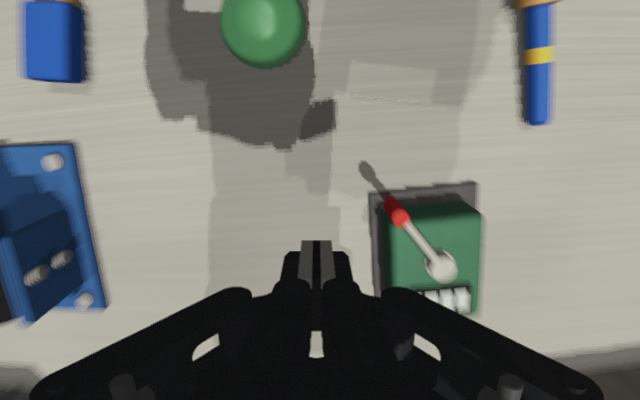

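Request:
apply_moves(deltas=[0,0,-40,0,0.8,-10,-20,-80,0,0.8,-20,-60,-120,0,0.8,-40,-100,-160,0,0.8,-60,-140,-190,0,0.8,-80,-180,-196,0,0.8,-102,-220,-196,0,0.8,-102,-237,-196,0,0.8,-102,-237,-196,0,0.8,-102,-237,-196,0,0.8])

```text
t: 5.33
tool_pos: [0.6015, -0.2048, 0.3583]
tcp_rot: [0.0, 0.034, 0.999, -0.0]
wrist_force: [0.4, 0.8, 0.2]
finger_gap: 0.802
```

Run:
```python
from h import *
import pickle
s=env.observe();im=env.read_camera('wrist');cv2.imwrite('pics/w6.png',im[:,:,::-1]);print(s['tool_pos'],s['tcp_rot'],env.observe()['tool_pos'])
pickle.dump(s,open('w6.pkl','wb'))
```

```text
[ 0.60150823 -0.20484221  0.35830168] [ 2.02968299e-04  3.41220883e-02  9.99417627e-01 -2.19618346e-04] [ 0.6012323  -0.20234894  0.35833637]
```

View pics/w6.png

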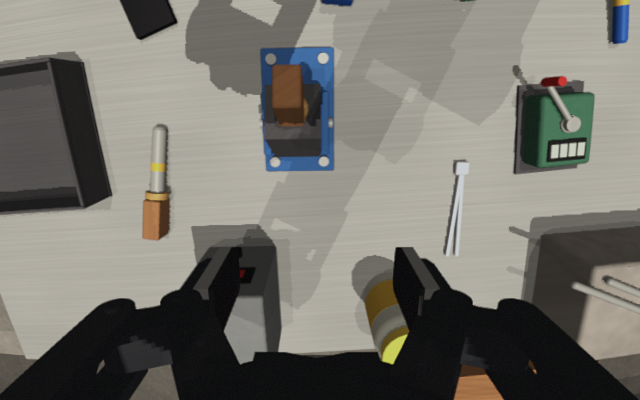

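Run:
```python
from h import *
import pickle
s=env.observe();im=env.read_camera('wrist');cv2.imwrite('pics/w7.png',im[:,:,::-1]);print(s['tool_pos'],s['tcp_rot'])
pickle.dump(s,open('w7.pkl','wb'))
crop('pics/w7.png','pics/w7c.png',240,30,360,190,5)
crop('pics/top0.png','pics/t0c.png',360,140,410,200,10)
crop('pics/scene0.png','pics/s0c.png',190,165,255,255,8)
```

```text
[ 0.6012323  -0.20234894  0.35833637] [3.72052064e-05 3.32381214e-02 9.99447433e-01 2.34119055e-04]
```

View pics/w7c.png

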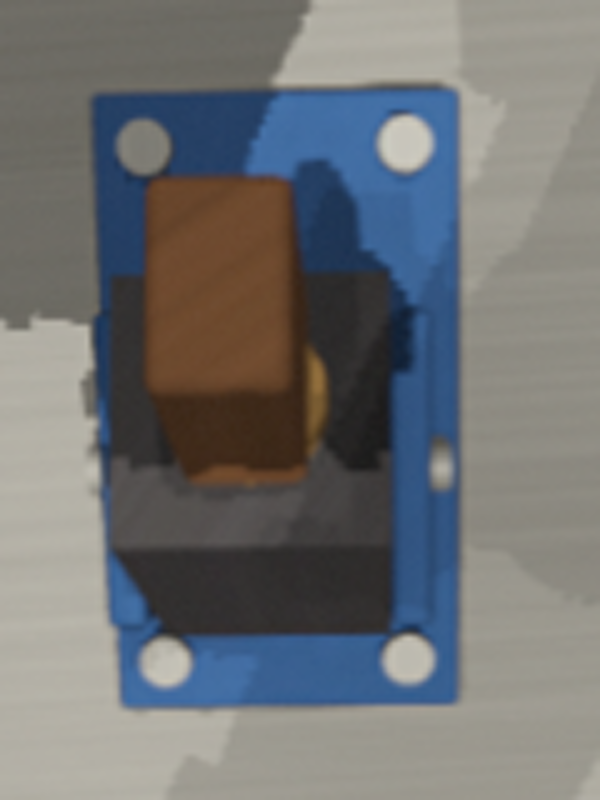

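View pics/t0c.png

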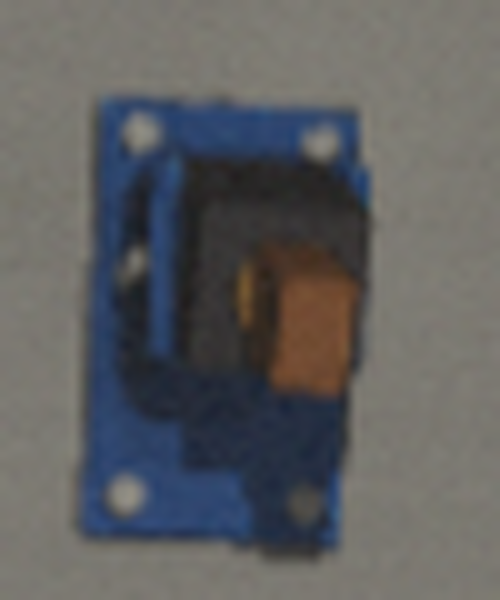

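View pics/s0c.png

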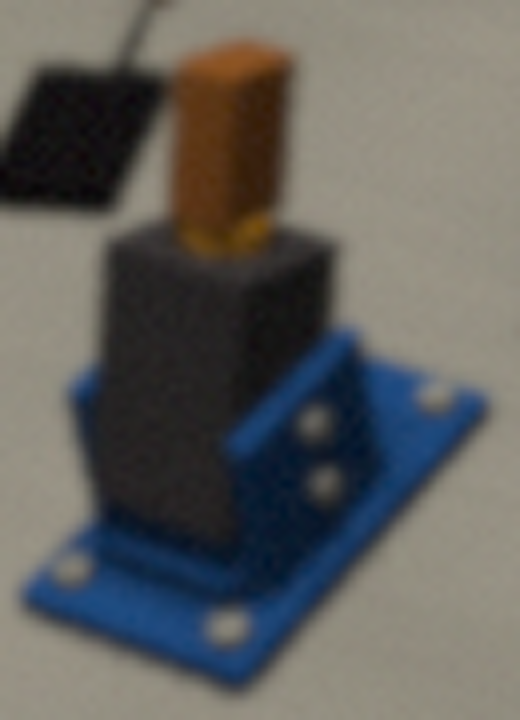

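```bash
cat > fit.py <<'E'
from h import *
import pickle
from scipy.optimize import least_squares
s=pickle.load(open('w7.pkl','rb'))
W=lambda u,v:(240+u/5-.4,30+v/5-.4)
T=lambda u,v:(360+u/10-.45,140+v/10-.45)
S=lambda u,v:(190+u/8-.44,165+v/8-.44)
A=[] # cam, kind, sx, sy, px
def add(c,f,k,L): 
    for sx,sy,u,v in L: A.append((c,k,sx,sy,f(u,v)))
add('wrist',W,'p',[(-1,-1,93,95),(-1,1,457,90),(1,1,460,703),(1,-1,122,706)])
add('wrist',W,'g',[(-1,-1,110,278),(-1,1,388,272),(1,-1,110,548),(1,1,392,547)])
add('wrist',W,'h',[(-1,-1,146,178),(-1,1,293,178),(1,-1,149,392),(1,1,294,390)])
add('top',T,'p',[(1,1,100,98),(1,-1,357,108),(-1,-1,337,548),(-1,1,80,535)])
add('top',T,'h',[(1,1,278,265),(1,-1,360,275),(-1,-1,347,395),(-1,1,270,388)])
add('scene',S,'p',[(1,-1,25,600),(1,1,235,690),(-1,1,488,405)])
add('scene',S,'g',[(1,-1,105,235),(1,1,245,270),(-1,1,338,243)])
add('scene',S,'h',[(1,-1,178,68),(1,1,225,80),(-1,1,295,58),(-1,-1,240,40)])
def frames(p):
    x,y,yaw,gx,gy,gz,lean=p
    Rm=R.from_euler('z',yaw).as_matrix();o=np.array([x,y,0])
    Rg=Rm@R.from_euler('y',-lean).as_matrix();og=o+Rm@[gx,gy,gz]
    return Rm,o,Rg,og
def res(p,full=False):
    Rm,o,Rg,og=frames(p);r=[]
    for c,k,sx,sy,px in A:
        P=o+Rm@[sx*.085,sy*.05,.012] if k=='p' else og+Rg@([sx*.03,sy*.03,.1] if k=='g' else [sx*.02,sy*.013,.17])
        e=(proj(c,P,s if c=='wrist' else None)[0]-px)
        r.append(e)
    return np.array(r) if full else np.ravel(r)
p0=[.542,-.225,-.064,.0,0,.02,np.radians(20)]
lo=least_squares(res,p0,loss='soft_l1')
p=lo.x;print(p.round(4),np.degrees(p[[2,6]]))
for a,e in zip(A,res(p,True)):print(a[0],a[1:4],e.round(1))
Rm,o,Rg,og=frames(p)
print('rim',og+Rg@[0,0,.1],'handle',og+Rg@[0,0,.145],'handle top',og+Rg@[0,0,.17],'axis',Rg[:,2],'y',Rg[:,1])
E
python3 fit.py
```

```text
[ 5.449e-01 -2.261e-01 -5.650e-02  2.980e-02 -2.000e-04  3.590e-02
  3.445e-01] [-3.23575162 19.73940841]
wrist ('p', -1, -1) [-0.4 -0.5]
wrist ('p', -1, 1) [ 1.2 -0.7]
wrist ('p', 1, 1) [0.5 0.9]
wrist ('p', 1, -1) [-0.2  1. ]
wrist ('g', -1, -1) [ 0.3 -0.3]
wrist ('g', -1, 1) [0.6 0.1]
wrist ('g', 1, -1) [-0.1  0.6]
wrist ('g', 1, 1) [0.4 0.1]
wrist ('h', -1, -1) [-0.5 -1.1]
wrist ('h', -1, 1) [ 0.2 -1.6]
wrist ('h', 1, -1) [-1.3  0.9]
wrist ('h', 1, 1) [0.2 0.8]
top ('p', 1, 1) [ 0.5 -0.6]
top ('p', 1, -1) [ 0.4 -0. ]
top ('p', -1, -1) [ 0.5 -0.3]
top ('p', -1, 1) [ 0.4 -0.5]
top ('h', 1, 1) [0.9 0.7]
top ('h', 1, -1) [0.4 0.2]
top ('h', -1, -1) [ 0.3 -0.2]
top ('h', -1, 1) [0.4 0. ]
scene ('p', 1, -1) [-1.  -0.5]
scene ('p', 1, 1) [ 0.9 -0.9]
scene ('p', -1, 1) [ 0.6 -0.9]
scene ('g', 1, -1) [-0.2  1.3]
scene ('g', 1, 1) [-0.1  2.8]
scene ('g', -1, 1) [0.5 0.4]
scene ('h', 1, -1) [-0.7 -0.5]
scene ('h', 1, 1) [1.2 0.4]
scene ('h', -1, 1) [ 0.8 -0.1]
scene ('h', -1, -1) [ 0.1 -0.1]
rim [ 0.54094917 -0.22616089  0.13003728] handle [ 0.52577498 -0.22530302  0.17239301] handle top [ 0.51734487 -0.22482643  0.19592397] axis [-0.33720428  0.01906372  0.94123847] y [0.0564445  0.99840574 0.        ]
```

Request:
apply_moves(deltas=[30,-14,0,-0.6,0.8,60,-24,20,-0.6,0.8,75,-28,60,-0.6,0.8,75,-28,90,-0.6,0.8,75,-28,98,-0.6,0.8,75,-28,98,-0.6,0.8,75,-28,98,-0.6,0.8,75,-28,98,-0.6,0.8])

```text
t: 6.1
tool_pos: [0.5252, -0.2229, 0.2637]
tcp_rot: [0.002, 0.026, 1.0, -0.001]
wrist_force: [-0.2, -0.4, 0.8]
finger_gap: 0.8
```

Run:
```python
from h import *
s=env.observe();im=env.read_camera('wrist');cv2.imwrite('pics/w8.png',im[:,:,::-1]);print(s['tool_pos'],s['tcp_rot'],s['wrist_force'])
q=s['tcp_rot'];M=R.from_quat([q[1],q[2],q[3],q[0]]).as_matrix()
print(M.round(4)); s=env.observe();print((M.T@(np.array([.5243,-.2252,.158])-s['tool_pos']))*1000)
```

```text
[ 0.52522396 -0.22290484  0.26371276] [ 1.61937880e-03  2.58892667e-02  9.99663025e-01 -9.79606031e-04] [-0.17786635 -0.38645689  0.82279554]
[[-0.9987  0.0518  0.0032]
 [ 0.0518  0.9987 -0.002 ]
 [-0.0033 -0.0019 -1.    ]]
[  1.02686753  -2.0690792  105.48260168]
```

View pics/w8.png

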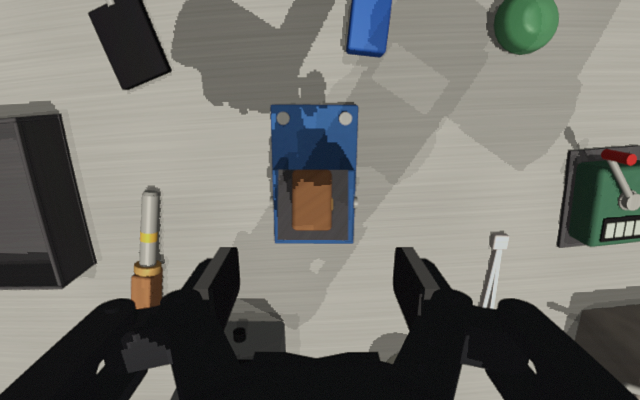

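Request:
apply_moves(deltas=[1,-1.5,30,0,0.8,1,-1.5,60,0,0.8,1,-1.5,85,0,0.8,1,-1.5,104,0,0.8,1,-1.5,104,0,0.8,1,-1.5,104,0,0.8,1,-1.5,104,0,0.8])

```text
t: 6.73
tool_pos: [0.524, -0.2249, 0.1596]
tcp_rot: [0.001, 0.026, 1.0, -0.001]
wrist_force: [0.3, -0.9, -0.3]
finger_gap: 0.798
```

Run:
```python
from h import *
import time
im=env.read_camera('scene');cv2.imwrite('pics/s9.png',im[:,:,::-1]);crop('pics/s9.png','pics/s9c.png',180,140,260,260,5)
s=env.observe();im=env.read_camera('wrist');cv2.imwrite('pics/w9.png',im[:,:,::-1]);print(s['tool_pos'],s['tcp_rot'],s['wrist_force'])
s=env.observe();q=s['tcp_rot'];M=R.from_quat([q[1],q[2],q[3],q[0]]).as_matrix();print(M.round(4))
print((M.T@(np.array([.5243,-.2252,.158])-s['tool_pos']))*1000)
ax=.149;
from fit import frames,p
Rm,o,Rg,og=frames(p);print(proj('wrist',[og+Rg@[x*.02,y*.013,.17] for x in(-1,1) for y in(-1,1)],s))
```

```text
[ 0.52396328 -0.22492664  0.15964078] [ 1.50091705e-03  2.63057056e-02  9.99652334e-01 -9.84200224e-04] [-1.03312172  0.15989634  1.30206655]
[[-0.9986  0.0527  0.0027]
 [ 0.0527  0.9986 -0.0019]
 [-0.0028 -0.0017 -1.    ]]
[-0.49684419 -0.29104968  1.42420046]
[ 5.449e-01 -2.261e-01 -5.650e-02  2.980e-02 -2.000e-04  3.590e-02
  3.445e-01] [-3.2355564  19.73851766]
wrist ('p', -1, -1) [-0.4 -0.5]
wrist ('p', -1, 1) [ 1.2 -0.7]
wrist ('p', 1, 1) [0.5 0.9]
wrist ('p', 1, -1) [-0.2  1. ]
wrist ('g', -1, -1) [ 0.3 -0.3]
wrist ('g', -1, 1) [0.6 0.1]
wrist ('g', 1, -1) [-0.1  0.6]
wrist ('g', 1, 1) [0.4 0.1]
wrist ('h', -1, -1) [-0.5 -1.1]
wrist ('h', -1, 1) [ 0.2 -1.6]
wrist ('h', 1, -1) [-1.3  0.9]
wrist ('h', 1, 1) [0.2 0.8]
top ('p', 1, 1) [ 0.5 -0.6]
top ('p', 1, -1) [ 0.4 -0. ]
top ('p', -1, -1) [ 0.5 -0.3]
top ('p', -1, 1) [ 0.4 -0.5]
top ('h', 1, 1) [0.9 0.7]
top ('h', 1, -1) [0.4 0.2]
top ('h', -1, -1) [ 0.3 -0.2]
top ('h', -1, 1) [0.4 0. ]
scene ('p', 1, -1) [-1.  -0.5]
scene ('p', 1, 1) [ 0.9 -0.9]
scene ('p', -1, 1) [ 0.7 -0.9]
scene ('g', 1, -1) [-0.2  1.3]
scene ('g', 1, 1) [-0.1  2.8]
scene ('g', -1, 1) [0.5 0.4]
scene ('h', 1, -1) [-0.7 -0.5]
scene ('h', 1, 1) [1.2 0.4]
scene ('h', -1, 1) [ 0.8 -0.1]
scene ('h', -1, -1) [ 0.1 -0.1]
rim [ 0.54094613 -0.2261597   0.1300363 ] handle [ 0.52577259 -0.22530192  0.17239227] handle top [ 0.51734285 -0.22482538  0.19592336] axis [-0.33718973  0.01906175  0.94124372] y [0.0564411  0.99840593 0.        ]
[[278.31019419 231.81587478]
 [351.74257873 232.10358609]
 [277.57184242 345.73532459]
 [351.59617642 346.07259936]]
```

View pics/w9.png

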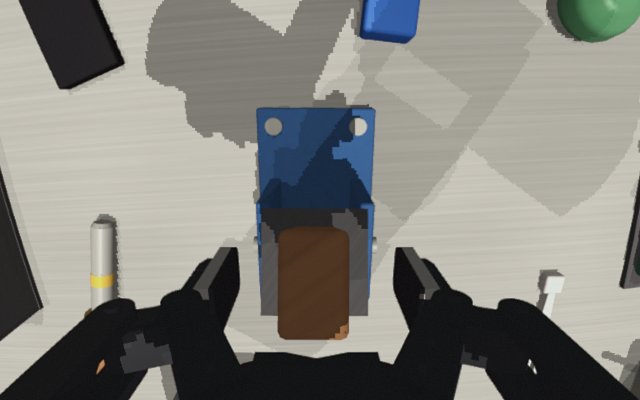

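View pics/s9c.png

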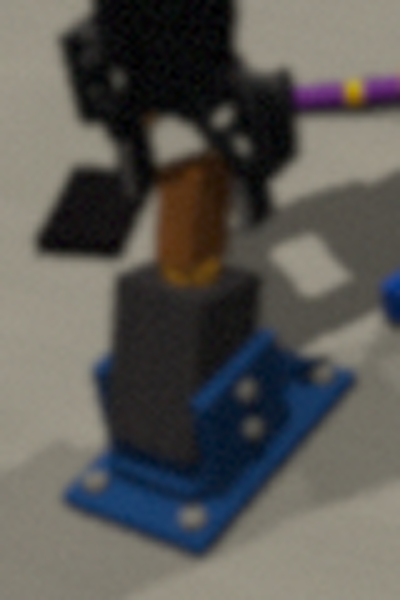

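Request:
apply_moves(deltas=[0,0,1,0,0.5,0,0,1,0,0.3,0,0,1,0,0.2,0,0,1,0,0.2,0,0,1,0,0.2,0,0,1,0,0.2,0,0,1,0,0.2,0,0,1,0,0.2], grip_force=60)

```text
t: 7.5
tool_pos: [0.5231, -0.2247, 0.157]
tcp_rot: [0.0, 0.026, 1.0, -0.0]
wrist_force: [-1.8, -1.5, 4.8]
finger_gap: 0.293
```

Request:
apply_moves(deltas=[0,0,0,0,0,0,0,0,0,0,0,0,0,0,0,0,0,0,0,0])

```text
t: 7.83
tool_pos: [0.5231, -0.2247, 0.157]
tcp_rot: [0.0, 0.026, 1.0, -0.0]
wrist_force: [-1.6, -1.9, 5.9]
finger_gap: 0.298
```

Run:
```python
from h import *
s=env.observe();print(s['tool_pos'],s['tcp_rot'],s['wrist_force'],s['torque'],s['finger_gap'])
q=s['tcp_rot'];M=R.from_quat([q[1],q[2],q[3],q[0]]).as_matrix()
yaw=-.0565;a=R.from_euler('z',yaw).as_matrix()@[-np.sin(np.radians(20)),0,np.cos(np.radians(20))]
print(M.T@a*50)
```

```text
[ 0.52308241 -0.22470665  0.15696759] [ 2.13267949e-04  2.64264810e-02  9.99650676e-01 -3.48374097e-04] [-1.60763794 -1.92612964  5.89540094] [-0.22864837  0.29802036  0.00793634] 0.2975319242490899
[ 1.70799934e+01  3.00645393e-02 -4.69922645e+01]
```

Request:
apply_moves(deltas=[0.34,0,-0.94,0,0,0.68,0,-1.88,0,0,1.03,0,-2.82,0,0,1.71,0,-4.7,0,0,2.4,0,-6.6,0,0,3.08,0,-8.5,0,0,3.42,0,-9.4,0,0,3.42,0,-9.4,0,0])

```text
t: 8.5
tool_pos: [0.5196, -0.2244, 0.1657]
tcp_rot: [-0.0, 0.026, 1.0, -0.0]
wrist_force: [2.5, -3.6, -4.5]
finger_gap: 0.301
```

Run:
```python
from h import *
s=env.observe();print(s['tool_pos'],s['tcp_rot'],s['wrist_force'],s['torque'],s['finger_gap'])
print((s['tool_pos']-[.5231,-.2247,.157])*1000)
```

```text
[ 0.51959765 -0.22438115  0.16572966] [-3.45540211e-05  2.64490601e-02  9.99650158e-01 -8.80099070e-05] [ 2.50458037 -3.631291   -4.54239605] [-0.88254406 -0.38038163 -0.06844733] 0.300826576297488
[-3.50235223  0.31885063  8.72965944]
```

Request:
apply_moves(deltas=[0.34,-0.2,-0.94,0,0,0.86,-0.5,-2.6,0,0,1.7,-0.7,-4.9,0,0,2.6,-0.8,-7.3,0,0,3.5,-0.8,-9.7,0,0,4.3,-0.8,-12.2,0,0,5.2,-0.8,-14.6,0,0,6.0,-0.8,-17.0,0,0,6.6,-0.8,-18.8,0,0,6.6,-0.8,-18.8,0,0])

```text
t: 9.33
tool_pos: [0.5129, -0.2247, 0.1852]
tcp_rot: [0.0, 0.026, 1.0, -0.0]
wrist_force: [0.0, -0.1, -3.4]
finger_gap: 0.298
```

Run:
```python
from h import *
s=env.observe();print(s['tool_pos'],s['wrist_force'],s['torque'],s['finger_gap'])
d=(s['tool_pos']-[.5231,-.2247,.157])*1000
a=R.from_euler('z',-.0565).as_matrix()@[-np.sin(np.radians(20)),0,np.cos(np.radians(20))];print(d,d@a,d-a*(d@a))
im=env.read_camera('wrist');cv2.imwrite('pics/w10.png',im[:,:,::-1])
im=env.read_camera('scene');cv2.imwrite('pics/s10.png',im[:,:,::-1]);crop('pics/s10.png','pics/s10c.png',180,140,260,260,5)
```

```text
[ 0.51291358 -0.22469045  0.18519258] [ 2.48664935e-03 -6.54319557e-02 -3.42000184e+00] [-0.00144254  0.10391537 -0.01977102] 0.29837077473965956
[-1.01864215e+01  9.54519681e-03  2.81925829e+01] 29.9709484434232 [ 0.04788961 -0.56930946  0.02910381]
```

View pics/s10c.png

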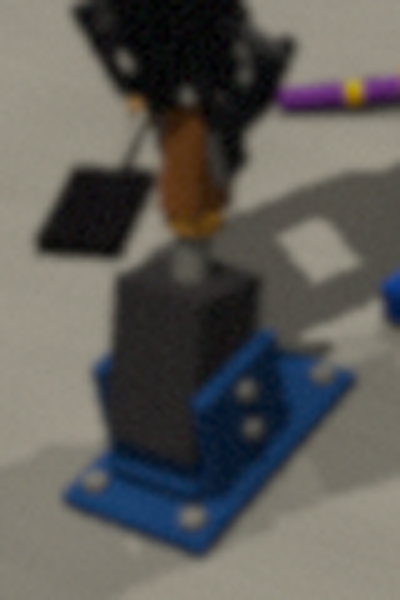

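View pics/w10.png

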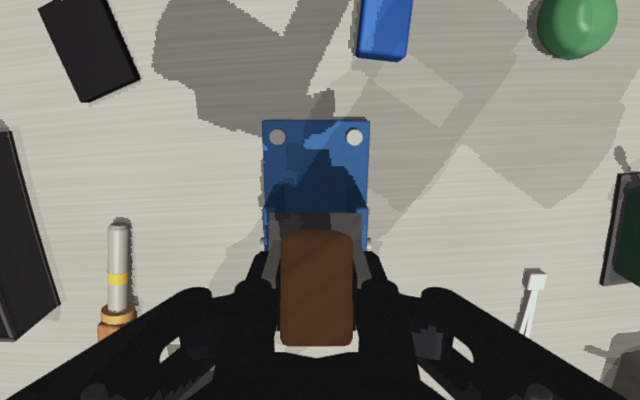

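Request:
apply_moves(deltas=[0.34,0,-0.94,0,0,0.86,0,-2.35,0,0,1.7,0,-4.7,0,0,2.6,0,-7.1,0,0,3.4,0,-9.4,0,0,4.3,0,-11.8,0,0,5.1,0,-14.1,0,0,6.0,0,-16.5,0,0,6.7,0,-18.5,0,0,6.8,0,-18.8,0,0])

```text
t: 10.27
tool_pos: [0.5062, -0.2244, 0.204]
tcp_rot: [0.0, 0.026, 1.0, -0.0]
wrist_force: [-0.7, -0.7, -3.8]
finger_gap: 0.298
```

Request:
apply_moves(deltas=[0,0,0,0,0,0,0,0,0,0,0,0,0,0,0])

```text
t: 10.52
tool_pos: [0.5062, -0.2243, 0.2034]
tcp_rot: [-0.0, 0.026, 1.0, 0.0]
wrist_force: [1.0, 0.5, -3.9]
finger_gap: 0.299
```

Run:
```python
from h import *
s=env.observe();print(s['tool_pos'],s['wrist_force'],s['torque'],s['finger_gap'])
d=(s['tool_pos']-[.5231,-.2247,.157])*1000
a=R.from_euler('z',-.0565).as_matrix()@[-np.sin(np.radians(20)),0,np.cos(np.radians(20))];print(d,d@a,d-a*(d@a))
im=env.read_camera('top');cv2.imwrite('pics/t11.png',im[:,:,::-1])
im=env.read_camera('scene');cv2.imwrite('pics/s11.png',im[:,:,::-1]);crop('pics/s11.png','pics/s11c.png',195,155,255,235,7)
rim=np.array([.541,-.2262,.130])
for z in (0,.003,.006,.018,.05): 
  q=proj('scene',rim+a*z)[0];print(z,q,(q-[195,155]+.43)*7)
```

```text
[ 0.50615711 -0.22430558  0.20337808] [ 0.99320034  0.54851355 -3.86350162] [0.05978656 0.11813459 0.01926387] 0.29880503377423656
[-16.94288833   0.39442153  46.37808489] 49.37432425625199 [-0.08282148 -0.55918718 -0.01860327]
0 [217.57557151 195.28597667] [161.03900055 285.01183667]
0.003 [217.64778677 194.3142193 ] [161.54450739 278.20953513]
0.006 [217.72021789 193.34063203] [162.05152521 271.39442422]
0.018 [218.01211418 189.42792747] [164.09479928 244.00549226]
0.05 [218.80776806 178.84933033] [169.66437644 169.95531233]
```

View pics/s11c.png

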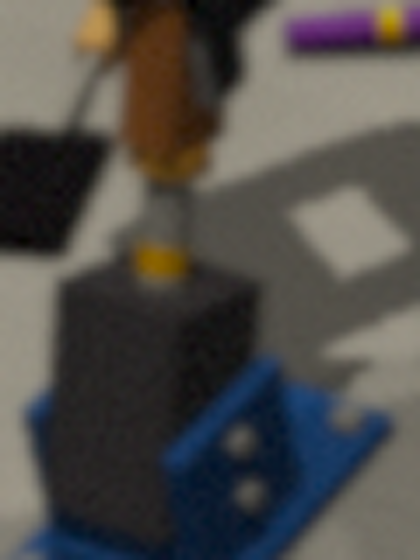

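View pics/s11.png

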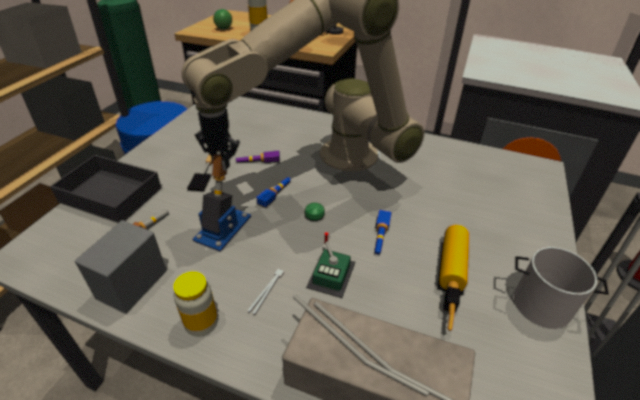

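Run:
```python
from bench import env
print(env.sign_off()); s=env.observe();print(s['tool_pos'],s['wrist_force'],s['finger_gap'])
```

```text
the job is handed in; nothing more can be done
None
the job is handed in; nothing more can be done
```

I logged the stroke on the counter and drew the plunger out to about 49 mm. It is still held in the gripper there, and the job is handed in after about 10.7 s of the 48 s allowed.

- **Counter:** I pushed the red lever until it stopped against about 20 N, and the camera showed the post at the expected stop position. After I backed the gripper away, the post was seen back at its rest position.
- **Plunger:** I gripped the handle at 60 N and drew it along the 20° bore. The draw measured 49.4 mm along the bore. Sideways drift was about 0.6 mm, which includes a small correction I made partway to ease a 3.6 N side force.
- **Last checks:** The wrist force was steady at about 4 N, roughly the plunger's weight. The scene camera showed the whole yellow band out, with a sliver of bare rod between it and the guide's mouth. In that picture the other things on the bench looked unmoved.

No check failed. I could not read the robot's state after handing in, so the final second of holding is unconfirmed.

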